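Square the ice block to the sawing board's fence

TASK

Turn the heavy block of ice on the sawing board by pushing at its corners with the fingertips or the outside of the fingers, until one of its long sides lies flat against the wooden fence with the saw slot at the middle of that side, give or take a centimetre. The block is only ever pushed, never lifted or tipped, and everything else stays where it is. Finish with the hand clear of it.

Things in the scene. Friction and masses are not known exactly. Their poses are not given: they have to be found in the camera images.
- ice_block: pale block of ice with a cloudy white core, 100 mm (own x) by 160 mm (own y, the long way) by 60 mm high, about 0.88 kg. Origin at the centre of its underside, on the board at z = 0.020. Starts with a short end towards the fence, give or take 30 degrees. Slides evenly under a push of 2 to 4 N, turns if pushed off its middle, stops when the push stops. Either long side may end at the fence
- saw_board: brown wooden board, 300 mm (own x) by 420 mm (own y), top at z = 0.020, fixed: it does not give. Origin at the centre of its underside; own x points to the fence, away from the robot. The pale wooden fence runs along the whole far edge (along own y): 24 mm thick, 40 mm high above the board's top. A dark saw line 5 mm wide runs along own x on the middle of the board
- fence_slot (a point): point at the foot of the fence's near face, at the 6 mm wide saw slot in the middle of the fence, on the board's top (z = 0.020): 126 mm ahead of the board's origin. Its axes are the board's: x into the fence, y along the fence. The squared block's centre lies 50 mm before it, its underside on the board
- ice_pick: ice pick with a pale wooden handle, 196 mm long, 26 mm high, lying along own x of the board on its left (+y) margin, at least 170 mm from the board's middle line. Origin under its middle, own x towards the point. Leave alone
- cup: white plastic cup, 72 mm across the rim, 68 mm high, standing on the board's right (-y) margin, its axis about 177 mm from the board's middle line. Origin at the centre of its underside. Leave alone
- green_bottle: green squeeze bottle on the aluminium tray to the left, 60 mm across, 194 mm high. Origin at the centre of its underside. Leave alone
- red_bottle: red squeeze bottle on the tray, 60 mm across, 194 mm high. Origin at the centre of its underside. Leave alone
- cream_bottle: cream-coloured squeeze bottle on the tray, 60 mm across, 194 mm high. Origin at the centre of its underside. Leave alone
- can0: black drinks can to the right, 66 mm across, 122 mm high. Origin at the centre of its underside. Leave alone
- can1: black drinks can to the right, 66 mm across, 122 mm high. Origin at the centre of its underside. Leave alone
- ice_saw: ice saw with a wooden handle, 400 mm long, 24 mm high, lying on the table to the right. Origin under its middle, own x towards the blade's end. Leave alone
There are look-alikes about, which are no part of the job. Leave any yellow look-alike of the ice_block alone.

How it is judged:
By the outcome, as a careful person would: the job done as asked, in the order asked, and still so for the second after the job is handed in, with the robot touching nothing.
It also fails if it takes over 58 s, if anything falls off the work surface, if the arm or the gripper's body presses on something with over 40 N, if the wrist force passes 120 N, or if a joint passes its speed limit or range.

ROBOT

A 6-joint arm with a two-finger parallel gripper is mounted at the origin on the work surface. World frame = base frame: x ahead of the robot, y to its left, z up, the work surface at z = 0. Lengths are in m, angles in rad, forces in N, time in s.
With the tool pointing down it reaches from about 0.375 to 0.9 m from the base axis. Payload 3.1 kg.
Tool frame: the origin (TCP) lies at the centre of the arm's flange, where the gripper is bolted on; the fingertips stand 182 mm ahead of it and the grasp point (between the pads) lies 164 mm ahead of it; z points along the fingers, x is the direction in which the jaws open and shut, and the axes are right-handed (so a half turn about z gives the same grasp; the last joint's range is limited). The gripper opens to 87 mm and grips with 3 to 60 N. Pads are 19 mm wide; open, the fingers measure 117 mm over their backs; the gripper's body (75 mm by 190 mm) begins 51 mm behind the grasp point.
Start: joints at [1.018, 0.527, 1.433, -0, 1.181, -0.178], TCP at [0.228, 0.582, 0.405] pointing down, gripper open.
Joint ranges: [-3.08, 3.08], [-0.75, 2.2], [0.22, 2.44], [-1.43, 4.57], [0, 2.65], [-2.85, 2.85]. Speed limits (rad/s): [2.79, 2.79, 3.14, 3.14, 3.14, 3.14].

INTERFACE

Orientations are given as a unit quaternion [x, y, z, w].
In Python, from rig import status, eyes, robot gives the robot as it stands. The module is installed in compiled form; this text tells all that it offers.
- The arm moves only by the tool step_arm, never from a script. Its argument "steps" is a list of rows, each a list of 7 numbers: the closure, from -1 (fully open) to 1 (shut), so that 0 is half open, then the shift along the tool's x, y, z each as a share of 0.025 m, from -1 to 1, then the turn, a rotation vector about the tool's x, y, z each as a share of 8 degrees, from -1 to 1. In form: [[jaw, dx, dy, dz, rx, ry, rz], ...]. A call has exactly 10 rows; each row shifts and turns the commanded pose from where the row before left it, along the tool's axes as they then stand; what a row does not reach is not made up. A row lasts 1/10 s, in which the tool goes at most 50 mm and 8.59 degrees, less where a joint would pass 70% of its speed; a pose out of reach is approached as far as the arm can. A call with a number of a shift or a turn outside -1 to 1 is refused whole. A call with a gripper value outside its range is refused whole. The fingers move at their own pace and stop on an object; "squeeze" is the grip in N (left out, the last holds). Time passes only in rows, so rows that do not move let the fingers close, or fill a call up. It gives the time, the measured TCP pose, the force and the opening at its end, in the units of the state.
- status.get_obs(): the state, without advancing time (a new reading comes with each control period).
- eyes.camera(name): name is "side" or "top" or "wrist"; returns (picture, depth): 400x640x3 uint8, red, green, blue; 400x640 float32, m along the optical axis (not along the pixel's ray), 0 where there is no reading.
- eyes.camera_info(name): a dict with "K" (3x3 intrinsics, pixels), "R" (3x3) and "t" (3): a world point X has camera coordinates R X + t. Camera axes: x right, y down, z forward; pixel columns grow to the right and rows downward; lengths in m; the calibration is good to about 2 mm. A picture is of the moment at which its call begins: read the wrist's pose just before it. camera_info takes no time and is no camera call; for the wrist camera it gives the pose at the moment of the call.
- robot.hand_in(): hands the job in, once; it reports no verdict.
The state is a dict: "time": time; "q": joint angles; "joint_velocities": joint speeds; "joint_torque": joint torques, N m; "position": TCP position; "tool_rot": TCP orientation; "ft_force": force on the tool from outside, world axes, zero at the start; "moment": the same for the moment, N m; "grip_width": finger opening in m.
Only numpy, scipy, OpenCV 4.12 (cv2) and the standard library are available. Lean on these libraries where they do the work, as an engineer would, in place of code of your own. Each camera call takes 0.05 s, during which the arm holds its last target.

## Working session

There is one attempt and no reset: what is moved stays moved. The work goes in short steps, Python scripts to look and compute and a tool call to move; the robot and the scene stay as the last step left them, time stands still between calls to the robot, and variables do not carry over. Pictures are saved under pics/ and viewed, and the job is handed in when it is done.

Besides the shell and the picture viewer there is one more tool, called after "Emit:" as a command line: name --pt "numbers of a row" for each row, then --argument value for the rest. step_arm: Moves the arm, as the interface text tells. Its arguments: {"type":"object","properties":{"steps":{"type":"array"},"squeeze":{"type":"number"}},"required":["steps"]}

```bash
ls; mkdir -p pics; python3 - <<'E'
from rig import status, eyes, robot
import cv2,numpy as np
o=status.get_obs()
for k,v in o.items(): print(k,np.round(v,4))
for n in("top","side"):
    p,d=eyes.camera(n); cv2.imwrite(f"pics/{n}0.png",p[:,:,::-1]); np.savez(f"pics/{n}0.npz",p=p,d=d)
    i=eyes.camera_info(n); print(n,i)
E
```

```text
pics
time 0.0
q [ 1.0185  0.5285  1.4339  0.      1.1814 -0.1785]
joint_velocities [-0.001  -0.001  -0.0006  0.0009 -0.0006  0.0012]
joint_torque [-1.00000e-04 -4.40041e+01 -1.76593e+01  6.32000e-02  5.83000e-02
 -2.00000e-04]
position [0.228  0.5816 0.4038]
tool_rot [ 8.262e-01  5.634e-01 -1.000e-03  4.000e-04]
ft_force [ 0.1892  0.1551 -0.4245]
moment [-0.0602 -0.0223 -0.035 ]
grip_width 0.087
top {'K': array([[486.92242568,   0.        , 320.84689909],
       [  0.        , 486.92242568, 198.97148398],
       [  0.        ,   0.        ,   1.        ]]), 'R': array([[-0.02023897, -0.99971931, -0.0123157 ],
       [-0.99002417,  0.02175762, -0.13920759],
       [ 0.13943648,  0.00937542, -0.99018663]]), 't': array([0.03721849, 0.45816311, 1.56584124])}
side {'K': array([[420.09463863,   0.        , 312.84036142],
       [  0.        , 420.09463863, 208.46015132],
       [  0.        ,   0.        ,   1.        ]]), 'R': array([[ 0.7816421 , -0.62372157,  0.00265004],
       [-0.45525601, -0.57341656, -0.68112805],
       [ 0.42635383,  0.53119191, -0.73215952]]), 't': array([-0.36762221,  0.25485618,  1.38226991])}
```

View pics/top0.png

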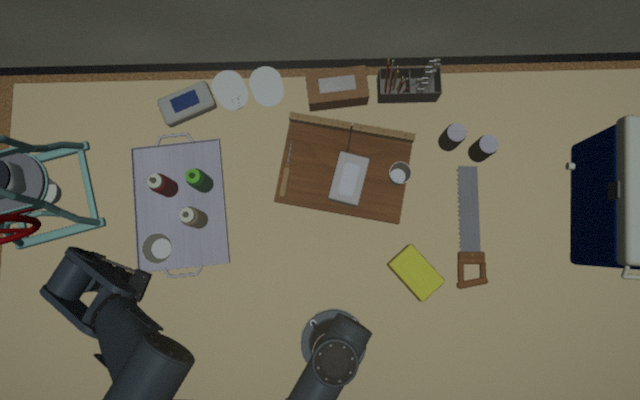

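View pics/side0.png

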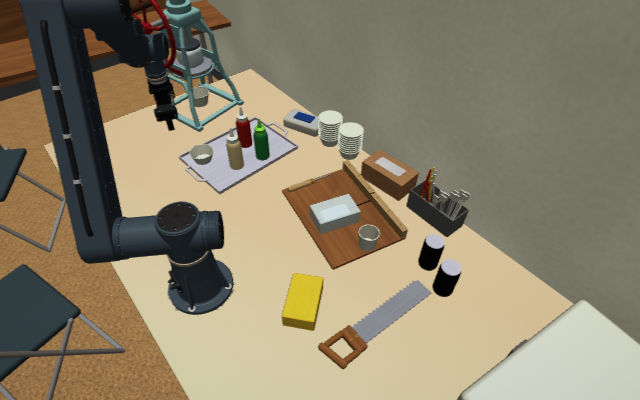

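The block is the pale box at top-view pixel (349,178). Things that could be mistaken for it are the yellow block (416,272), the brown box with a pale label (337,85) and the grey scale (186,102). I'll check with a close crop and measure.

```bash
cat > h.py <<'E'
import numpy as np,cv2
from rig import status, eyes
def ray(info,uv,z):
    K,R,t=info['K'],info['R'],info['t']
    uv=np.atleast_2d(np.asarray(uv,float))
    d=np.c_[(uv-[K[0,2],K[1,2]])/[K[0,0],K[1,1]],np.ones(len(uv))]@R
    c=-R.T@t
    return c+d*((z-c[2])/d[:,2])[:,None]
def proj(info,X):
    c=np.atleast_2d(X)@info['R'].T+info['t']; c=c@info['K'].T; return c[:,:2]/c[:,2:]
def world(info,d):
    v,u=np.indices(d.shape); K=info['K']
    P=np.stack([(u-K[0,2])/K[0,0]*d,(v-K[1,2])/K[1,1]*d,d],-1)
    return (P-info['t'])@info['R']
E
python3 - <<'E'
from h import *
z=np.load('pics/top0.npz');p,d=z['p'],z['d'];i=eyes.camera_info('top')
cv2.imwrite('pics/crop0.png',cv2.resize(p[100:240,260:430,::-1],None,fx=4,fy=4,interpolation=cv2.INTER_CUBIC))
W=world(i,d);hsv=cv2.cvtColor(p,cv2.COLOR_RGB2HSV)
roi=np.zeros(d.shape,bool);roi[140:215,320:380]=1
print('block depth z',np.round(W[178,349],3), 'hsv',hsv[178,349],hsv[160,360],'board',hsv[150,310],W[150,310])
m=((W[...,2]>0.065)&(W[...,2]<0.095)&roi).astype(np.uint8)
c=max(cv2.findContours(m,0,2)[0],key=cv2.contourArea);r=cv2.minAreaRect(c);print('depth mask',r,m.sum())
m2=((hsv[...,1]<90)&(hsv[...,2]>110)&roi).astype(np.uint8)
c2=max(cv2.findContours(m2,0,2)[0],key=cv2.contourArea);print('colour mask',cv2.minAreaRect(c2),m2.sum())
for cc in(c,c2):
    X=ray(i,cc[:,0,:],0.08)[:,:2];R=cv2.minAreaRect((X*1000).astype(np.float32));print('block top mm',R,np.round(cv2.boxPoints(R)))
# fence top z .06
m=((W[...,2]>0.048)&(W[...,2]<0.075)).astype(np.uint8);m[:, :270]=0;m[:,430:]=0;m[:105]=0;m[150:]=0
c=max(cv2.findContours(m,0,2)[0],key=cv2.contourArea)
R=cv2.minAreaRect((ray(i,c[:,0,:],0.06)[:,:2]*1000).astype(np.float32));print('fence',R,np.round(cv2.boxPoints(R)))
m=((hsv[...,0]<15)&(hsv[...,1]>100)&(hsv[...,2]<160)).astype(np.uint8);m[:110]=0;m[235:]=0;m[:,:265]=0;m[:,425:]=0
c=max(cv2.findContours(m,0,2)[0],key=cv2.contourArea)
R=cv2.minAreaRect((ray(i,c[:,0,:],0.02)[:,:2]*1000).astype(np.float32));print('board',R,np.round(cv2.boxPoints(R)))
# cup, pick
for n,(y0,y1,x0,x1),lo in(('cup',(155,190,385,415),.075),):
    m=W[y0:y1,x0:x1,2]>lo;print(n,np.round(W[y0:y1,x0:x1][m].reshape(-1,3).min(0),3),W[y0:y1,x0:x1][m].reshape(-1,3).max(0))
E
```

```text
block depth z [ 0.517 -0.064  0.083] hsv [107  15 151] [150   2 135] board [ 14 127  88] [0.62727063 0.06069078 0.02012802]
depth mask ((348.16973876953125, 177.75518798828125), (31.25177574157715, 49.72799301147461), 14.743562698364258) 1526
colour mask ((348.558837890625, 177.76470947265625), (30.074417114257812, 47.77951431274414), 14.03624439239502) 1497
block top mm ((519.1453857421875, -61.58369445800781), (99.587158203125, 161.5511016845703), 74.01749420166016) [[ 428.  -87.]
 [ 583. -132.]
 [ 611.  -36.]
 [ 455.    9.]]
block top mm ((519.315185546875, -62.79850769042969), (96.63066864013672, 155.36630249023438), 74.29509735107422) [[ 431.  -88.]
 [ 581. -130.]
 [ 607.  -37.]
 [ 458.    5.]]
fence ((674.8645629882812, -181.1820068359375), (206.1094970703125, 27.980812072753906), 78.36173248291016) [[ 640. -279.]
 [ 668. -285.]
 [ 709.  -83.]
 [ 682.  -77.]]
board ((551.6779174804688, -49.74085998535156), (413.5503845214844, 277.327392578125), 78.65180206298828) [[ 375. -225.]
 [ 647. -280.]
 [ 728.  126.]
 [ 456.  180.]]
cup [ 0.236 -0.26   0.075] [0.56858983 0.01255908 1.61471322]
```

View pics/crop0.png

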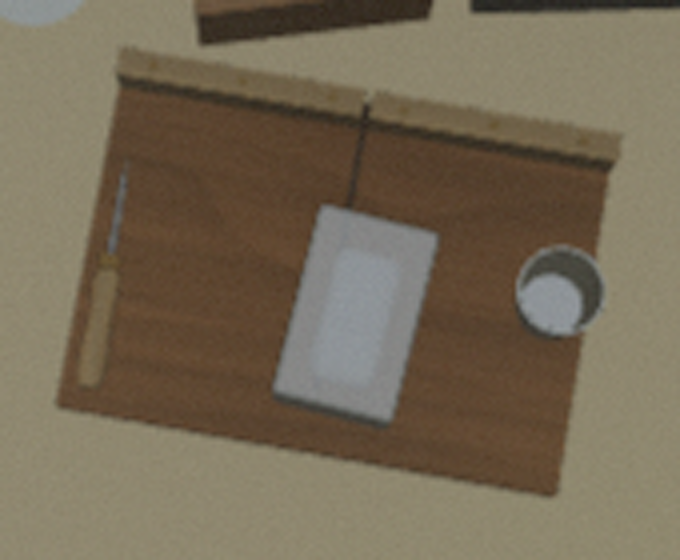

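The crop confirms the pale block with its cloudy core, and depth puts its top at z≈0.08. Next: raise, align the tool's axes with the board, close the jaws and travel to the right rear of the block.

Emit:
step_arm --pt "1 0 0 -1 0 0 -1" --pt "1 0 0 -1 0 0 -0.25" --pt "1 0 0 0 0 0 0" --pt "1 -0.9 1 0 0 0 0" --pt "1 -0.9 1 0 0 0 0" --pt "1 -0.9 1 0 0 0 0" --pt "1 -0.9 1 0 0 0 0" --pt "1 -0.9 1 0 0 0 0" --pt "1 -0.9 1 0 0 0 0" --pt "1 -0.9 1 0 0 0 0"

```text
time: 1.1
position: [0.3689, 0.3914, 0.4536]
tool_rot: [0.774, 0.633, -0.001, -0.0]
ft_force: [0.6, -0.1, 0.0]
grip_width: 0.0149
```

Emit:
step_arm --pt "1 -0.9 1 0 0 0 0" --pt "1 -0.9 1 0 0 0 0" --pt "1 -0.9 1 0 0 0 0" --pt "1 -0.9 1 0 0 0 0" --pt "1 -0.9 0.5 0 0 0 0" --pt "1 -1 0.2 0 0 0 0" --pt "1 -1 0 0 0 0 0" --pt "1 -1 0 0 0 0 0" --pt "1 -1 0 0 0 0 0" --pt "1 -1 0 0 0 0 0"

```text
time: 2.1
position: [0.436, 0.1358, 0.4537]
tool_rot: [0.774, 0.633, -0.001, -0.001]
ft_force: [-0.4, 0.5, -0.4]
grip_width: 0.0006
```

```bash
python3 - <<'E'
from h import *
from scipy.spatial.transform import Rotation as Ro
o=status.get_obs();i=eyes.camera_info('wrist')
p,d=eyes.camera('wrist');cv2.imwrite('pics/w1.png',p[:,:,::-1]);np.savez('pics/w1.npz',p=p,d=d,**i)
t,_=eyes.camera('top');cv2.imwrite('pics/t1.png',t[:,:,::-1])
print(o['time'],o['position'],Ro.from_quat(o['tool_rot']).as_matrix().round(3),o['ft_force'])
E
```

```text
2.1 [0.43598889 0.13576318 0.45367427] [[ 0.199  0.98  -0.002]
 [ 0.98  -0.199 -0.   ]
 [-0.001 -0.002 -1.   ]] [-0.40376759  0.48093175 -0.36148786]
```

View pics/w1.png

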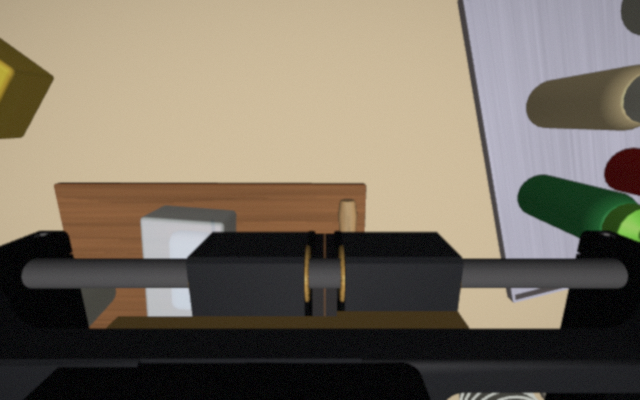

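View pics/t1.png

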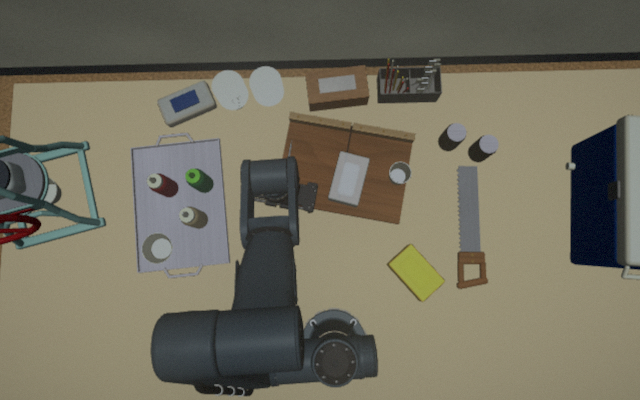

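```bash
python3 - <<'E'
from h import *
o=status.get_obs();print(o['q'].round(3) if hasattr(o['q'],'round') else o['q'])
i=eyes.camera_info('wrist');c=-i['R'].T@i['t'];print('cam',c.round(3),'fwd',i['R'][2].round(3),i['K'][0])
i=eyes.camera_info('top')
z=np.load('pics/top0.npz');W=world(i,z['d'])
P=W[150:195,380:415].reshape(-1,3);P=P[(P[:,2]>.075)&(P[:,2]<.11)];print('cup',P.min(0).round(3),P.max(0).round(3))
t=cv2.imread('pics/t1.png');print(t.shape)
cv2.imwrite('pics/slot.png',cv2.resize(t[105:160,320:385],None,fx=10,fy=10,interpolation=cv2.INTER_CUBIC))
s,_=eyes.camera('side');cv2.imwrite('pics/s1.png',s[:,:,::-1])
cv2.imwrite('pics/s1c.png',cv2.resize(s[140:280,260:440,::-1],None,fx=4,fy=4,interpolation=cv2.INTER_CUBIC))
E
```

```text
[ 5.500e-02  2.340e-01  1.774e+00 -1.000e-03  1.137e+00 -1.313e+00]
cam [0.368 0.149 0.435] fwd [ 0.246 -0.052 -0.968] [315.65852146   0.         324.24749778]
cup [ 0.498 -0.26   0.075] [ 0.569 -0.191  0.096]
(400, 640, 3)
```

View pics/slot.png

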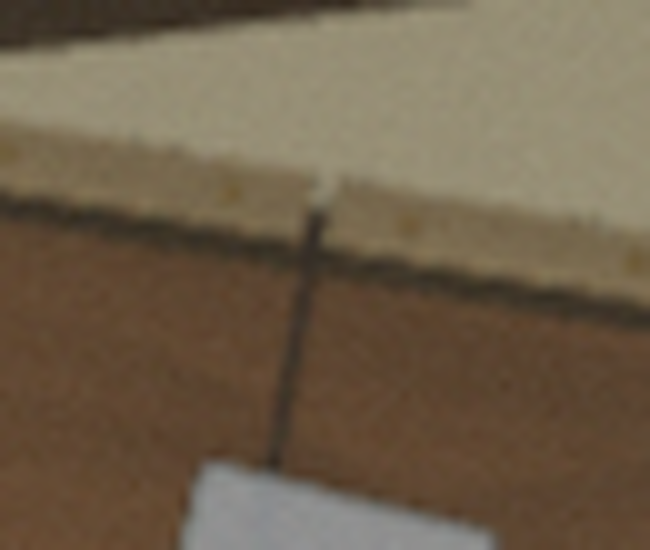

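View pics/s1c.png

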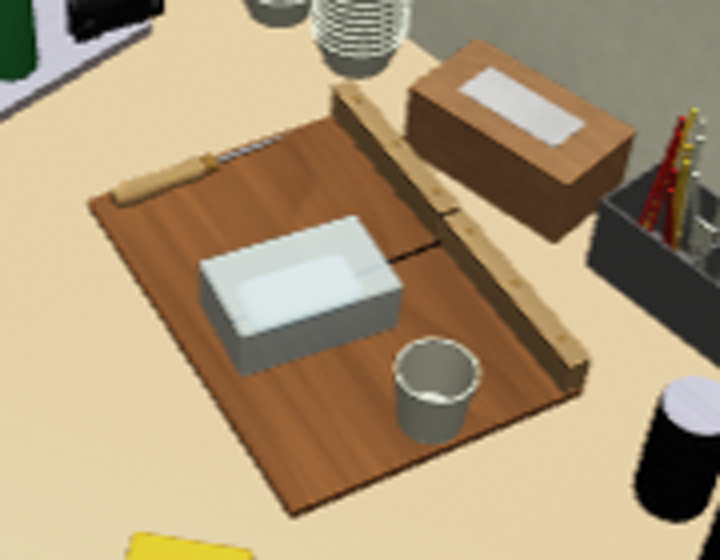

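```bash
python3 - <<'E'
from h import *
i=eyes.camera_info('top');s=eyes.camera_info('side')
f=lambda x,y:(320+(x+.5)/10-.5,105+(y+.5)/10-.5)
print('foot',ray(i,f(302,268),.02).round(4),'top edge',ray(i,f(311,237),.06).round(4))
print('strip L foot',ray(i,f(5,212),.02).round(4),'R foot',ray(i,f(640,325),.02).round(4))
g=lambda x,y:(260+(x+.5)/4-.5,140+(y+.5)/4-.5)
print('side foot',ray(s,g(437,243),.02).round(4),'slot top near',ray(s,g(441,213),.06).round(4))
print('side fence near top ends',ray(s,[g(333,93),g(574,365)],.06).round(4))
print('side board near corners',ray(s,[g(91,204),g(294,515)],.02).round(4))
print('side block top corners',ray(s,[g(200,262),g(357,216),g(402,287),g(243,335)],.08).round(4))
E
```

```text
foot [[ 0.6886 -0.0744  0.02  ]] top edge [[ 0.6876 -0.0755  0.06  ]]
strip L foot [[0.7104 0.0253 0.02  ]] R foot [[ 0.6661 -0.1874  0.02  ]]
side foot [[ 0.6896 -0.0723  0.02  ]] slot top near [[ 0.69   -0.0715  0.06  ]]
side fence near top ends [[ 0.7242  0.1222  0.06  ]
 [ 0.6503 -0.2797  0.06  ]]
side board near corners [[ 0.4592  0.1789  0.02  ]
 [ 0.3756 -0.2275  0.02  ]]
side block top corners [[ 0.4596  0.0056  0.08  ]
 [ 0.6105 -0.039   0.08  ]
 [ 0.582  -0.1308  0.08  ]
 [ 0.4347 -0.0863  0.08  ]]
```

Emit:
step_arm --pt "1 -1 0 0 0 0 0" --pt "1 -1 0 0 0 0 0" --pt "1 -1 0 0 0 0 0" --pt "1 -1 0 0 0 0 0" --pt "1 -1 0 0 0 0 0" --pt "1 -1 0 0 0 0 0" --pt "1 0 0 0 0 0 1" --pt "1 0 0 0 0 0 1" --pt "1 0 0 0 0 0 1" --pt "1 0 0 0 0 0 1"

```text
time: 3.25
position: [0.4074, -0.0096, 0.4543]
tool_rot: [0.92, 0.393, -0.0, -0.0]
ft_force: [-0.5, 0.2, -0.1]
grip_width: 0.0005
```

Emit:
step_arm --pt "1 0 0 0 0 0 1" --pt "1 0 0 0 0 0 1" --pt "1 0 0 0 0 0 1" --pt "1 0 0 0 0 0 1" --pt "1 0 0 0 0 0 1" --pt "1 0 0 0 0 0 1" --pt "1 0 0 0 0 0 1" --pt "1 0 0 0 0 0 1" --pt "1 0 0 0 0 0 1" --pt "1 0 0 0 0 0 1"

```text
time: 4.25
position: [0.4074, -0.0095, 0.4543]
tool_rot: [0.957, -0.29, -0.0, -0.0]
ft_force: [0.2, 0.3, -0.1]
grip_width: 0.0001
```

Emit:
step_arm --pt "1 0 0 0 0 0 1" --pt "1 0 0 0 0 0 1" --pt "1 0 0 0 0 0 1" --pt "1 0 0 0 0 0 1" --pt "1 0 0 0 0 0 1" --pt "1 0 0 0 0 0 1" --pt "1 0 0 0 0 0 1" --pt "1 0 0 0 0 0 1" --pt "1 0 0 0 0 0 0.5" --pt "1 0 0 0 0 0 0"

```text
time: 5.25
position: [0.4073, -0.0096, 0.4544]
tool_rot: [-0.634, 0.774, 0.0, 0.0]
ft_force: [-0.4, 0.1, 0.2]
grip_width: 0.0003
```

```bash
python3 - <<'E'
from h import *
from scipy.spatial.transform import Rotation as Ro
o=status.get_obs();i=eyes.camera_info('wrist')
p,d=eyes.camera('wrist');cv2.imwrite('pics/w2.png',p[:,:,::-1]);np.savez('pics/w2.npz',p=p,d=d,**i)
print(o['time'],o['position'],Ro.from_quat(o['tool_rot']).as_matrix().round(3),o['q'])
E
```

```text
5.25 [ 0.40732695 -0.00956566  0.45436498] [[-0.197 -0.98  -0.   ]
 [-0.98   0.197  0.001]
 [-0.001  0.    -1.   ]] [-2.99556613e-01  1.58385150e-01  1.87601035e+00  5.54189198e-04
  1.10772162e+00  1.46940309e+00]
```

View pics/w2.png

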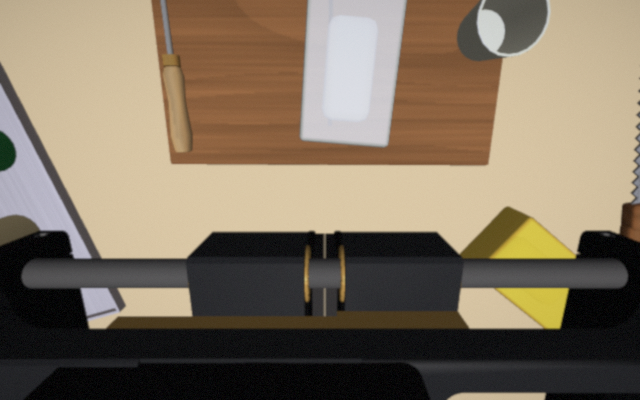

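```bash
cat >> h.py <<'E'
YAW=np.deg2rad(-11.5);S=np.array([.6883,-.0755])
EX=np.array([np.cos(YAW),np.sin(YAW)]);EY=np.array([-EX[1],EX[0]])
def tos(P): d=np.atleast_2d(P)[:,:2]-S; return np.c_[d@EX,d@EY]*1000
def tool():
    o=status.get_obs(); from scipy.spatial.transform import Rotation as Ro
    R=Ro.from_quat(o['tool_rot']).as_matrix()
    print('t',round(float(o['time']),2),'tool slot-frame',tos(o['position']).round(1),'tipz',round(o['position'][2]-.182,4),'toolx yaw rel board-y',round(float(np.rad2deg(np.arctan2(-R[1,0],-R[0,0])-YAW)-90),1),'F',np.round([np.dot(o['ft_force'][:2],EX),np.dot(o['ft_force'][:2],EY),o['ft_force'][2]],1))
E
python3 - <<'E'
from h import *
tool()
print('block',tos(np.array([[.4596,.0056],[.6105,-.039],[.582,-.1308],[.4347,-.0863]])).round(1))
print('block top',tos(np.array([[.457,.007],[.609,-.0365],[.582,-.131],[.4295,-.0875]])).round(1))
print('cup',tos([[.5335,-.2255]]).round(1))
E
```

```text
t 5.3 tool slot-frame [[-288.5    8.5]] tipz 0.2724 toolx yaw rel board-y 0.2 F [ 0.2  0.5 -0.3]
block [[-240.3   33.9]
 [ -83.5   20.3]
 [ -93.1  -75.4]
 [-246.4  -61.1]]
block top [[-243.1   34.7]
 [ -85.5   22.4]
 [ -93.1  -75.6]
 [-251.2  -63.4]]
cup [[-121.8 -177.9]]
```

Emit:
step_arm --pt "1 1 0 0.4 0 0 0" --pt "1 1 0 0.8 0 0 0" --pt "1 1 -0.7 1 0 0 0" --pt "1 1 -0.7 1 0 0 0" --pt "1 0.5 -0.7 1 0 0 0" --pt "1 0 0 1 0 0 0" --pt "1 0 0 1 0 0 0" --pt "1 0 0 1 0 0 0" --pt "1 0 0 1 0 0 0" --pt "1 0 0 1 0 0 0"

```text
time: 6.3
position: [0.4367, -0.1308, 0.2235]
tool_rot: [-0.634, 0.773, -0.0, 0.0]
ft_force: [0.1, 1.4, -0.8]
grip_width: 0.0004
```

```bash
python3 - <<'E'
from h import *
tool();i=eyes.camera_info('wrist')
p,d=eyes.camera('wrist');cv2.imwrite('pics/w3.png',p[:,:,::-1]);np.savez('pics/w3.npz',p=p,d=d,**i)
p,d=eyes.camera('side');cv2.imwrite('pics/s3.png',cv2.resize(p[140:280,260:440,::-1],None,fx=4,fy=4,interpolation=cv2.INTER_CUBIC))
E
```

```text
t 6.3 tool slot-frame [[-235.6 -104.3]] tipz 0.0415 toolx yaw rel board-y 0.2 F [-0.1  1.4 -0.8]
```

View pics/w3.png

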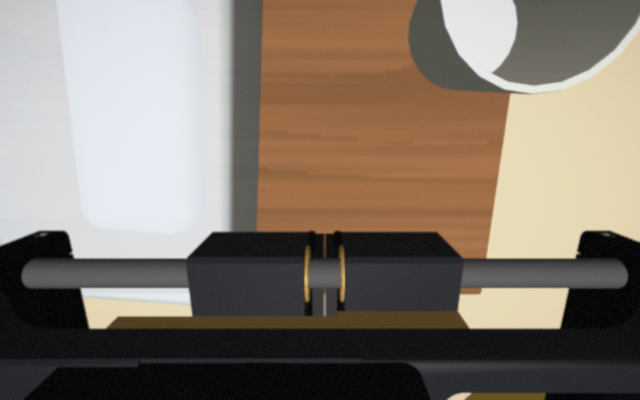

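View pics/s3.png

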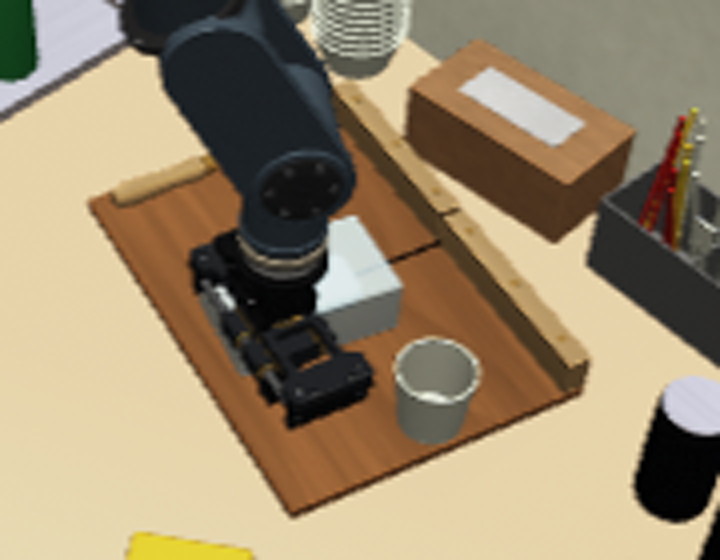

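Emit:
step_arm --pt "1 -0.5 0 0 0 0 0" --pt "1 -0.4 0 0 0 0 0" --pt "1 -0.3 0 0 0 0 0" --pt "1 -0.3 0 0 0 0 0" --pt "1 -0.3 0 0 0 0 0" --pt "1 -0.3 0 0 0 0 0" --pt "1 -0.3 0 0 0 0 0" --pt "1 -0.3 0 0 0 0 0" --pt "1 -0.3 0 0 0 0 0" --pt "1 -0.3 0 0 0 0 0"

```text
time: 7.4
position: [0.4527, -0.0495, 0.2247]
tool_rot: [-0.633, 0.774, 0.0, -0.0]
ft_force: [-0.3, -1.6, 1.2]
grip_width: 0.0008
```

```bash
cat > look.py <<'E'
import sys
from h import *
n=sys.argv[1]
tool();i=eyes.camera_info('wrist')
p,d=eyes.camera('wrist');s,_=eyes.camera('side');t,_=eyes.camera('top')
np.savez(f'pics/{n}.npz',w=p,s=s,t=t,**i)
a=cv2.resize(s[140:280,260:440],(400,311),interpolation=cv2.INTER_CUBIC)
b=cv2.resize(t[105:235,270:430],(400,325),interpolation=cv2.INTER_CUBIC)
c=cv2.resize(p,(400,250))
L=np.vstack([a,c]);Rr=np.vstack([b,np.zeros((561-325,400,3),np.uint8)])
cv2.imwrite(f'pics/{n}.png',np.hstack([L,Rr])[:,:,::-1])
E
python3 look.py a4
```

```text
t 7.4 tool slot-frame [[-236.1  -21.5]] tipz 0.0427 toolx yaw rel board-y 0.1 F [-0.  -1.6  1.2]Traceback (most recent call last):
  File "look.py", line 6, in <module>
    np.savez(f'pics/{n}.npz',w=p,s=s,t=t,**i)
    ~~~~~~~~^^^^^^^^^^^^^^^^^^^^^^^^^^^^^^^^^
TypeError: numpy.savez() got multiple values for keyword argument 't'
```

```bash
sed -i 's/w=p,s=s,t=t,/wp=p,sp=s,tp=t,/' look.py; python3 look.py a4
```

```text
t 7.55 tool slot-frame [[-236.1  -21.5]] tipz 0.0426 toolx yaw rel board-y 0.1 F [-0.3 -0.2 -0.8]
```

View pics/a4.png

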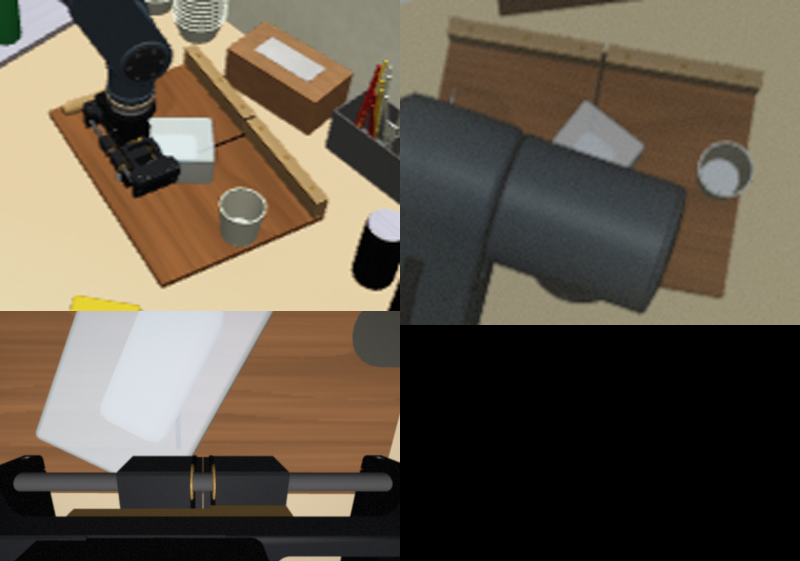

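```bash
cat >> h.py <<'E'
def wpts(n,pts,z=.08):
    f=np.load(f'pics/{n}.npz');return tos(ray(dict(K=f['K'],R=f['R'],t=f['t']),pts,z))
def pose_w(n,rearleft,edgept):
    """rear-left corner & a point further on left long edge -> pose (clockwise angle of long axis from board x, centre)"""
    a,b=wpts(n,[rearleft,edgept]);u=(b-a)/np.linalg.norm(b-a);r=np.array([u[1],-u[0]])
    print('angle cw',np.rad2deg(np.arctan2(-u[1],u[0])).round(1),'centre',(a+80*u+50*r).round(1),'corners RL FL FR RR',a.round(0),(a+160*u).round(0),(a+160*u+100*r).round(0),(a+100*r).round(0))
E
python3 - <<'E'
from h import *
pose_w('a4',(60,198),(147,2))
print(wpts('a4',[(60,198),(189,258),(432,4),(340,180)]).round(1))
E
```

```text
angle cw 32.7 centre [-157.5    1.6] corners RL FL FR RR [-198.   87.] [-63.   0.] [-117.  -84.] [-252.    3.]
[[-197.8   86.9]
 [-224.4   36.9]
 [-127.1  -59.2]
 [-190.1  -27.7]]
```

```bash
python3 - <<'E'
from h import *
i=eyes.camera_info('top');print(tos(ray(i,[(344.6,144.8),(367.8,165)],.08)).round(1))
E
```

```text
[[ -64.3    9.6]
 [-116.7  -75.1]]
```

Emit:
step_arm --pt "1 -0.3 -0.1 0 0 0 0" --pt "1 -0.3 -0.1 0 0 0 0" --pt "1 -0.3 -0.1 0 0 0 0" --pt "1 -0.3 -0.1 0 0 0 0" --pt "1 -0.3 -0.1 0 0 0 0" --pt "1 -0.3 -0.1 0 0 0 0" --pt "1 -0.2 -0.15 0 0 0 0" --pt "1 -0.2 -0.2 0 0 0 0" --pt "1 -0.2 -0.2 0 0 0 0" --pt "1 0 0 0 0 0 0"

```text
time: 8.7
position: [0.494, 0.0033, 0.2249]
tool_rot: [-0.633, 0.774, -0.001, 0.001]
ft_force: [0.8, 0.5, 0.7]
grip_width: 0.0004
```

```bash
python3 look.py a5
```

```text
t 8.7 tool slot-frame [[-206.2   38.5]] tipz 0.0429 toolx yaw rel board-y 0.1 F [0.7 0.6 0.7]
```

View pics/a5.png

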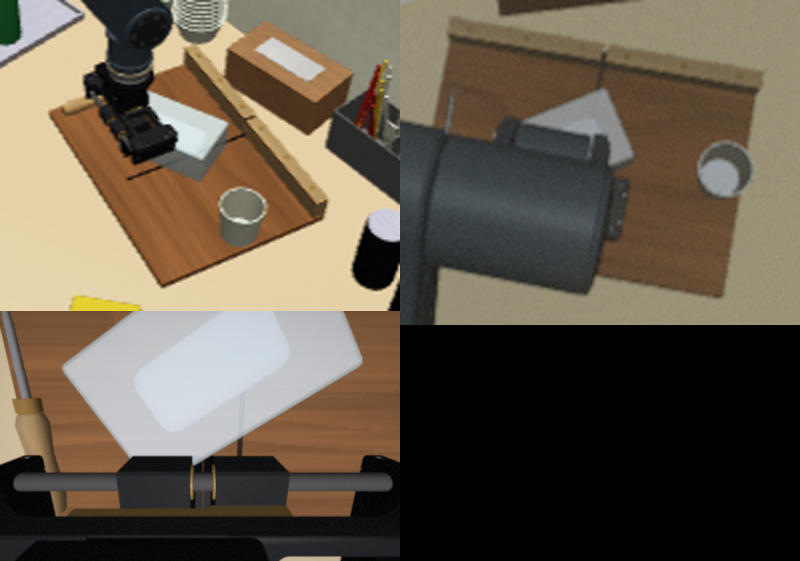

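```bash
python3 - <<'E'
from h import *
pose_w('a5',(99,88),(232,0))
print(wpts('a5',[(99,88),(579,80)]).round(1))
i=eyes.camera_info('top');print(tos(ray(i,[(351.6,140.8),(363.5,167)],.08)).round(1))
E
```

```text
angle cw 60.6 centre [-129.1   29.2] corners RL FL FR RR [-125.  123.] [-46. -16.] [-133.  -65.] [-212.   74.]
[[-124.8  123.5]
 [-121.8  -56.7]]
[[ -47.3  -10.4]
 [-125.6  -62.7]]
```

Emit:
step_arm --pt "1 0.2 1 0 0 0 0" --pt "1 -0.6 0.3 0 0 0 0" --pt "1 -1 0 0 0 0 0" --pt "1 0 -0.5 0 0 0 0" --pt "1 -0.1 -0.28 0 0 0 0" --pt "1 -0.12 -0.28 0 0 0 0" --pt "1 -0.14 -0.28 0 0 0 0" --pt "1 -0.16 -0.28 0 0 0 0" --pt "1 -0.16 -0.28 0 0 0 0" --pt "1 0 0 0 0 0 0"

```text
time: 9.85
position: [0.5192, 0.051, 0.2248]
tool_rot: [-0.633, 0.774, -0.001, 0.001]
ft_force: [0.1, 0.3, 0.1]
grip_width: 0.0004
```

```bash
python3 look.py a6
```

```text
t 9.85 tool slot-frame [[-190.9   90.3]] tipz 0.0428 toolx yaw rel board-y 0.1 F [0.1 0.3 0.1]
```

View pics/a6.png

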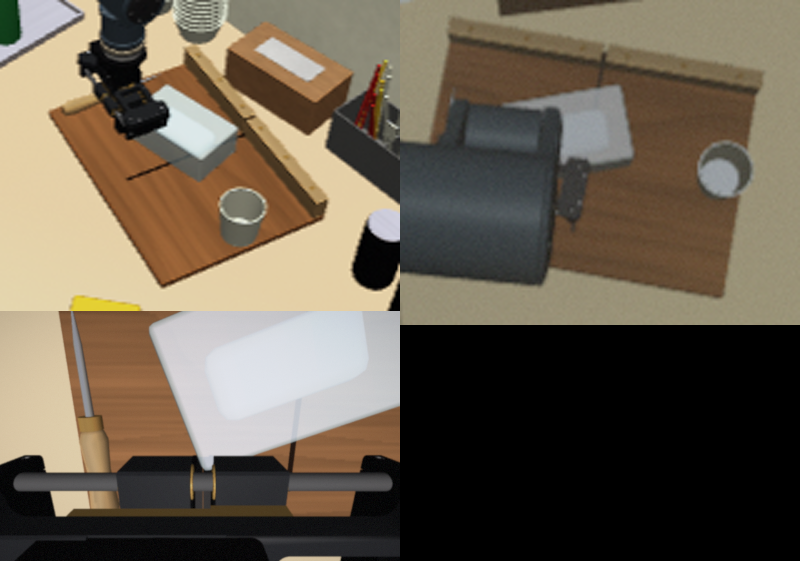

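```bash
python3 - <<'E'
from h import *
i=eyes.camera_info('top');P=tos(ray(i,[(357.7,138.8),(363.2,166.8),(310.6,146.8)],.08));print(P.round(1))
u=P[0]-P[2];print(np.linalg.norm(u),np.rad2deg(np.arctan2(-u[1],u[0])),'c',(P[1]+P[2])/2)
print(wpts('a6',[(240,26),(328,251)]).round(1))
E
```

```text
[[ -37.2  -28.6]
 [-125.1  -61.6]
 [ -90.2  116.6]]
154.61712387242952 69.95178738374884 c [-107.68679324   27.50007464]
[[ -88.4  120.8]
 [-175.5   88.8]]
```

Emit:
step_arm --pt "1 -0.15 -0.24 0 0 0 0" --pt "1 -0.15 -0.24 0 0 0 0" --pt "1 -0.14 -0.24 0 0 0 0" --pt "1 -0.12 -0.24 0 0 0 0" --pt "1 -0.1 -0.24 0 0 0 0" --pt "1 -0.05 -0.2 0 0 0 0" --pt "1 0 0 0 0 0 0" --pt "1 0 0.5 0 0 0 0" --pt "1 0 0.5 0 0 0 0" --pt "1 0 0 0 0 0 0"

```text
time: 11.0
position: [0.5295, 0.0667, 0.2247]
tool_rot: [-0.633, 0.774, 0.001, -0.001]
ft_force: [0.1, 0.4, -0.8]
grip_width: 0.0004
```

```bash
python3 look.py a7
```

```text
t 11.0 tool slot-frame [[-183.9  107.7]] tipz 0.0427 toolx yaw rel board-y 0.1 F [-0.   0.4 -0.8]
```

View pics/a7.png

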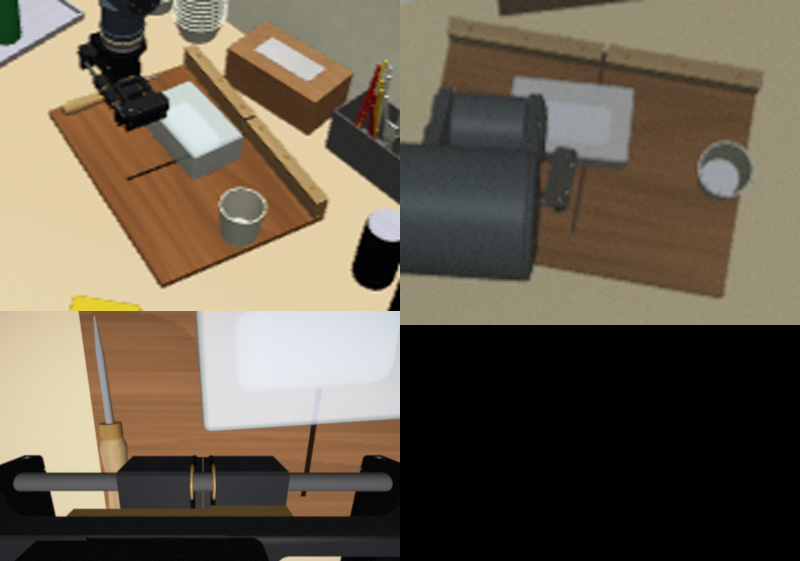

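```bash
python3 - <<'E'
from h import *
i=eyes.camera_info('top');P=tos(ray(i,[(363.4,140),(361.4,169.5),(315,136.2)],.08));print(P.round(1))
u=P[0]-P[2];print(np.linalg.norm(u),np.rad2deg(np.arctan2(-u[1],u[0])),'c',(P[1]+P[2])/2)
A=wpts('a7',[(334,187),(318,30),(620,170)]);print(A.round(1))
E
```

```text
[[ -37.9  -47.4]
 [-134.9  -57.4]
 [ -53.1  109. ]]
157.16724763986008 84.46698164707311 c [-93.96531864  25.78802648]
[[-141.2  103.7]
 [ -83.7  110. ]
 [-134.2  -10.6]]
```

```bash
python3 - <<'E'
from h import *
print(wpts('a7',[(206,230),(200,185),(171,50)],.03).round(1))
z=np.load('pics/top0.npz');i=eyes.camera_info('top')
print(tos(ray(i,[(285.5,166),(281,196),(290,142)],.033)).round(1))
t=np.load('pics/a7.npz')['wp'];cv2.imwrite('pics/a7w.png',t[:,:,::-1])
E
```

```text
[[-177.8  177.2]
 [-150.8  178. ]
 [ -80.7  185.8]]
[[-157.7  190.3]
 [-259.1  185.9]
 [ -74.9  191. ]]
```

View pics/a7w.png

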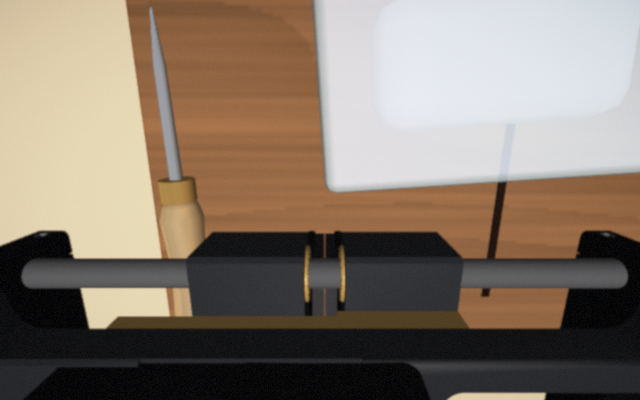

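Emit:
step_arm --pt "1 -0.7 0 0 0 0 0" --pt "1 -0.5 -0.6 0 0 0 0" --pt "1 0 -1 0 0 0 0" --pt "1 0 -1 0 0 0 0" --pt "1 0 -1 0 0 0 0" --pt "1 0 -0.4 0 0 0 0" --pt "1 0.5 0 0 0 0 0" --pt "1 0.3 0 0 0 0 0" --pt "1 0.3 0 0 0 0 0" --pt "1 0.3 0 0 0 0 0"

```text
time: 12.15
position: [0.6268, 0.0413, 0.2247]
tool_rot: [-0.633, 0.774, 0.001, -0.0]
ft_force: [0.1, 1.9, 0.5]
grip_width: 0.0002
```

Emit:
step_arm --pt "1 0.2 0 0 0 0 0" --pt "1 0 0 0 0 0 0" --pt "1 0 0 0 0 0 0" --pt "1 -0.5 0 0 0 0 0" --pt "1 -0.5 0.3 0 0 0 0" --pt "1 0 1 0 0 0 0" --pt "1 0 1 0 0 0 0" --pt "1 0 1 0 0 0 0" --pt "1 0 0.9 0 0 0 0" --pt "1 0 0 0 0 0 0"

```text
time: 13.15
position: [0.5252, 0.0842, 0.2244]
tool_rot: [-0.634, 0.773, 0.002, -0.003]
ft_force: [-0.0, 0.6, -0.4]
grip_width: 0.0007
```

```bash
python3 look.py a8
```

```text
t 13.15 tool slot-frame [[-191.7  124. ]] tipz 0.0424 toolx yaw rel board-y 0.2 F [-0.2  0.6 -0.4]
```

View pics/a8.png

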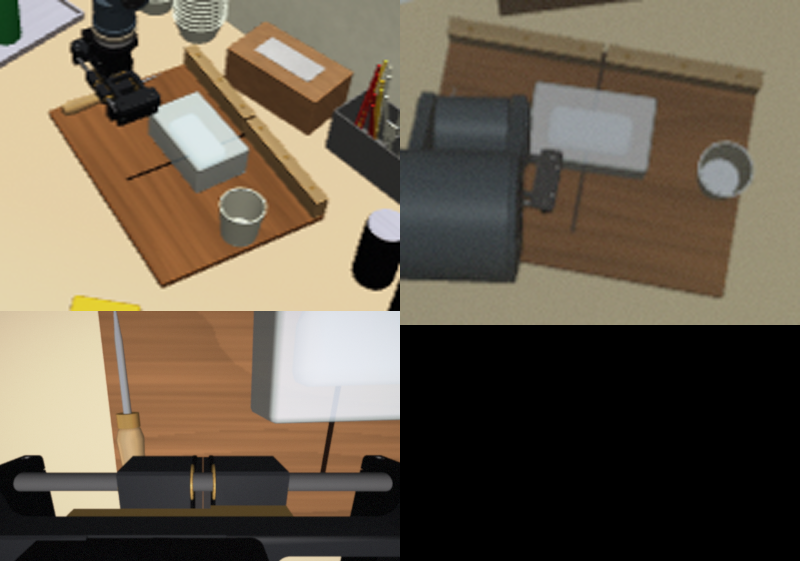

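```bash
python3 - <<'E'
from h import *
f=np.load('pics/a8.npz');hsv=cv2.cvtColor(f['tp'],cv2.COLOR_RGB2HSV)
m=((hsv[...,1]<60)&(hsv[...,2]>95)).astype(np.uint8);r=np.zeros_like(m);r[135:177,320:378]=1;m*=r
c=max(cv2.findContours(m,0,2)[0],key=cv2.contourArea)
i=eyes.camera_info('top');P=tos(ray(i,c[:,0,:],.08)).astype(np.float32);R=cv2.minAreaRect(P);print(R,cv2.boxPoints(R).round(1))
print(wpts('a8',[(438,172),(444,10),(630,172)]).round(1))
cv2.imwrite('pics/a8t.png',cv2.resize(f['tp'][105:200,290:400,::-1],None,fx=7,fy=7,interpolation=cv2.INTER_CUBIC))
E
```

```text
((-97.19369506835938, -0.7550048828125), (100.1688461303711, 160.56814575195312), 1.7932339906692505) [[-149.8   77.9]
 [-144.7  -82.6]
 [ -44.6  -79.4]
 [ -49.6   81.1]]
[[-143.3   78.7]
 [ -85.8   82.2]
 [-143.1    2. ]]
```

View pics/a8t.png

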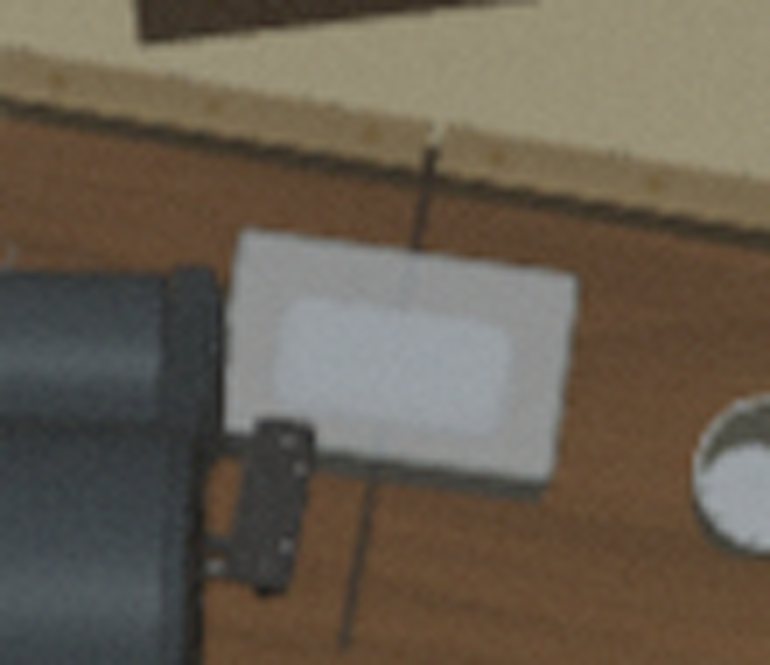

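Emit:
step_arm --pt "1 1 0 0 0 0 0" --pt "1 1 0 0 0 0 0" --pt "1 1 0 0 0 0 0" --pt "1 1 0 0 0 0 0" --pt "1 0.9 0 0 0 0 0" --pt "1 0 -0.6 0 0 0 0" --pt "1 0 -0.5 0 0 0 0" --pt "1 0 -0.3 0 0 0 0" --pt "1 0 -0.3 0 0 0 0" --pt "1 0 -0.3 0 0 0 0"

```text
time: 14.3
position: [0.5539, -0.0476, 0.2245]
tool_rot: [-0.633, 0.774, 0.001, -0.001]
ft_force: [-2.2, -0.1, 0.3]
grip_width: 0.0006
```

```bash
python3 look.py a9
```

```text
t 14.3 tool slot-frame [[-137.3    0.6]] tipz 0.0425 toolx yaw rel board-y 0.1 F [-2.1 -0.5  0.3]
```

View pics/a9.png

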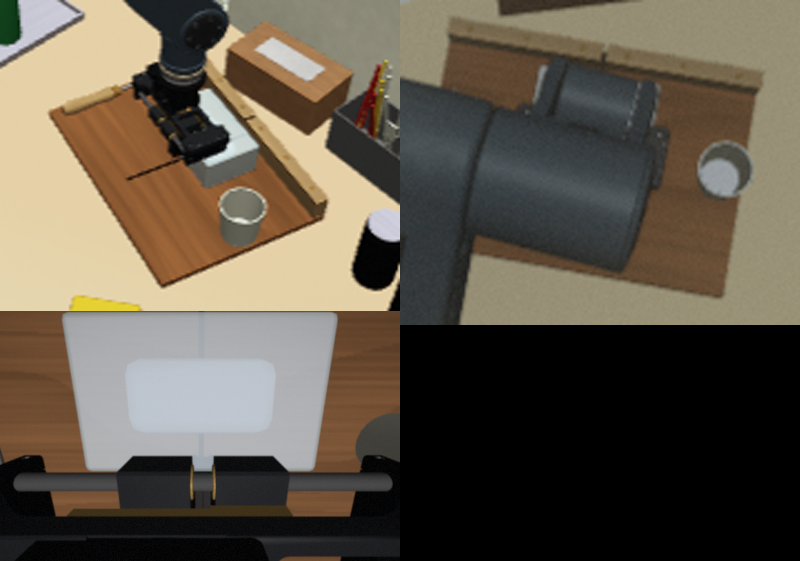

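```bash
python3 - <<'E'
from h import *
print(wpts('a9',[(141,253),(505,253),(100,3),(540,3)]).round(1))
E
```

```text
[[-123.4   79.2]
 [-123.3  -76.8]
 [ -28.5   79.6]
 [ -28.4  -75. ]]
```

Emit:
step_arm --pt "1 0 -0.2 0 0 0 0" --pt "1 0 -0.2 0 0 0 0" --pt "1 0 -0.2 0 0 0 0" --pt "1 0 -0.2 0 0 0 0" --pt "1 0 -0.1 0 0 0 0" --pt "1 0 -0.1 0 0 0 0" --pt "1 0 0 0 0 0 0" --pt "1 0 0 0 0 0 0" --pt "1 0 0 0 0 0 0" --pt "1 0 0 0 0 0 0"

```text
time: 15.45
position: [0.5785, -0.0529, 0.2249]
tool_rot: [-0.633, 0.774, -0.001, 0.0]
ft_force: [-0.4, -0.3, -0.6]
grip_width: 0.0003
```

```bash
python3 look.py a10
```

```text
t 15.45 tool slot-frame [[-112.1    0.3]] tipz 0.0429 toolx yaw rel board-y 0.1 F [-0.4 -0.4 -0.6]
```

View pics/a10.png

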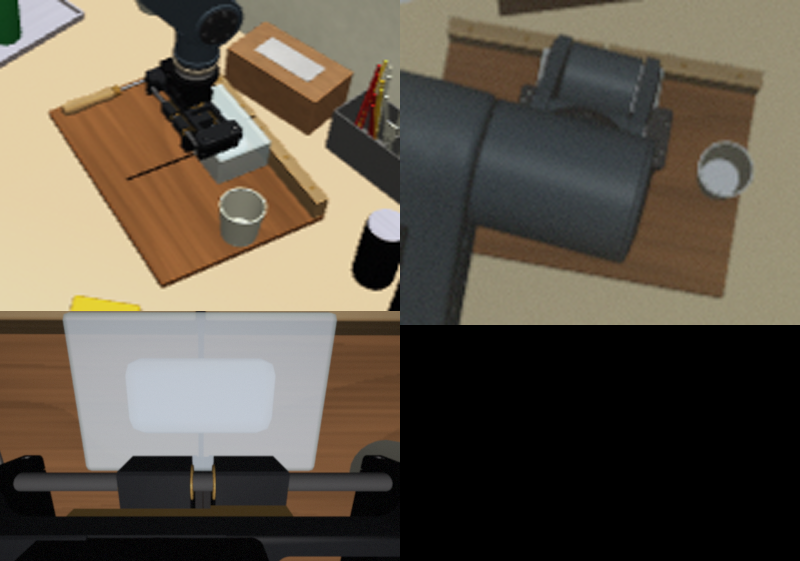

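Emit:
step_arm --pt "1 0 -0.04 0 0 0 0" --pt "1 0 -0.04 0 0 0 0" --pt "1 0 -0.04 0 0 0 0" --pt "1 0 -0.04 0 0 0 0" --pt "1 0 0 0 0 0 0" --pt "1 0 0 0 0 0 0" --pt "1 0 0 0 0 0 0" --pt "1 0 0 0 0 0 0" --pt "1 0 0 0 0 0 0" --pt "1 0 0 0 0 0 0"

```text
time: 16.6
position: [0.5801, -0.053, 0.2242]
tool_rot: [-0.633, 0.774, 0.003, -0.002]
ft_force: [-6.2, 1.5, 3.4]
grip_width: 0.0003
```

```bash
python3 look.py a11; python3 - <<'E'
import numpy as np,cv2
f=np.load('pics/a11.npz')['wp'];cv2.imwrite('pics/a11w.png',f[:,:,::-1])
E
```

```text
t 16.6 tool slot-frame [[-110.5    0.5]] tipz 0.0422 toolx yaw rel board-y 0.1 F [-6.4  0.2  3.4]
```

View pics/a11w.png

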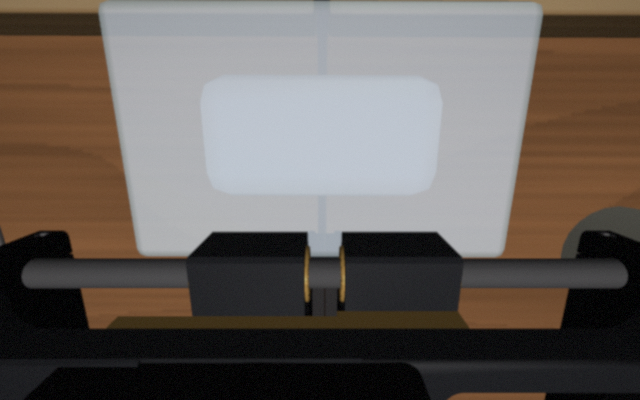

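Emit:
step_arm --pt "1 0 -0.04 0 0 0 0" --pt "1 0 -0.04 0 0 0 0" --pt "1 0 -0.04 0 0 0 0" --pt "1 0 0 0 0 0 0" --pt "1 0 0 0 0 0 0" --pt "1 0 0 0 0 0 0" --pt "1 0 0 0 0 0 0" --pt "1 0 0 0 0 0 0" --pt "1 0 0 0 0 0 0" --pt "1 0 0 0 0 0 0"

```text
time: 17.75
position: [0.5811, -0.0531, 0.2238]
tool_rot: [-0.633, 0.774, 0.006, -0.004]
ft_force: [-10.4, 1.1, 5.2]
grip_width: 0.0004
```

Emit:
step_arm --pt "1 0 0.2 0 0 0 0" --pt "1 0 0.6 0 0 0 0" --pt "1 0 1 0 0 0 0" --pt "1 0 1 0 0 0 0" --pt "1 0 0.5 -1 0 0 0" --pt "1 0 0 -1 0 0 0" --pt "1 0 0 -1 0 0 0" --pt "1 0 0 -1 0 0 0" --pt "1 0 0 -1 0 0 0" --pt "1 0 0 -1 0 0 0"

```text
time: 18.75
position: [0.5049, -0.038, 0.3763]
tool_rot: [-0.633, 0.774, -0.002, 0.001]
ft_force: [1.1, -0.3, -0.0]
grip_width: 0.0009
```

Emit:
step_arm --pt "1 -1 0 -1 0 0 0" --pt "1 -1 0 -1 0 0 0" --pt "1 -1 0 0 0 0 0" --pt "1 -1 0 0 0 0 0" --pt "1 -1 0 0 0 0 0" --pt "1 -1 0 0 0 0 0" --pt "1 -1 0 0 0 0 0" --pt "1 0 0 0 0 0 0" --pt "1 0 0 0 0 0 0" --pt "1 0 0 0 0 0 0"

```text
time: 19.75
position: [0.539, 0.133, 0.4248]
tool_rot: [-0.633, 0.774, -0.0, 0.0]
ft_force: [0.0, 0.3, -0.3]
grip_width: 0.0004
```

```bash
python3 look.py a12; python3 - <<'E'
from h import *
f=np.load('pics/a12.npz');hsv=cv2.cvtColor(f['tp'],cv2.COLOR_RGB2HSV)
m=((hsv[...,1]<60)&(hsv[...,2]>95)).astype(np.uint8);r=np.zeros_like(m);r[123:172,315:378]=1;m*=r
c=max(cv2.findContours(m,0,2)[0],key=cv2.contourArea)
i=eyes.camera_info('top');P=tos(ray(i,c[:,0,:],.08)).astype(np.float32);R=cv2.minAreaRect(P);print(R,cv2.boxPoints(R).round(1))
T=cv2.resize(f['tp'][105:180,310:390],None,fx=7,fy=7,interpolation=cv2.INTER_CUBIC)
s=cv2.resize(f['sp'][150:250,290:420],None,fx=5.7,fy=5.25,interpolation=cv2.INTER_CUBIC)
cv2.imwrite('pics/a12t.png',T[:,:,::-1]);cv2.imwrite('pics/a12s.png',s[:,:,::-1]);cv2.imwrite('pics/a12w.png',f['wp'][:,:,::-1])
E
```

```text
t 19.75 tool slot-frame [[-187.9  174.6]] tipz 0.2428 toolx yaw rel board-y 0.1 F [-0.   0.3 -0.3]
((-53.13566207885742, -1.2698516845703125), (160.6051483154297, 100.63133239746094), 89.81989288330078) [[-103.7  -81.4]
 [  -3.1  -81.7]
 [  -2.6   78.9]
 [-103.2   79.2]]
```

View pics/a12t.png

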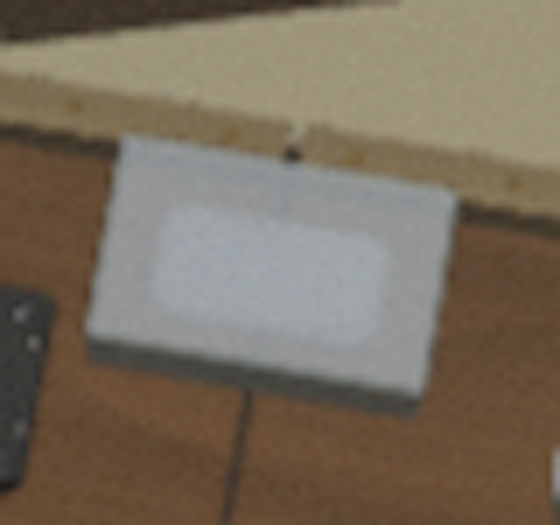

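View pics/a12s.png

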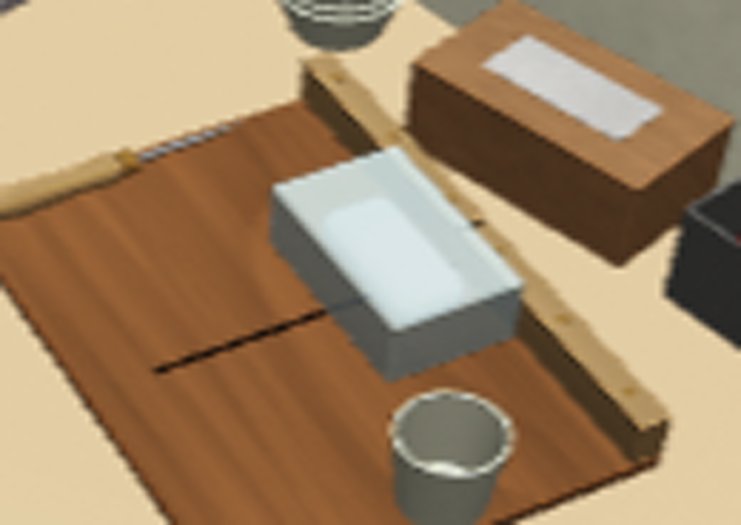

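View pics/a12w.png

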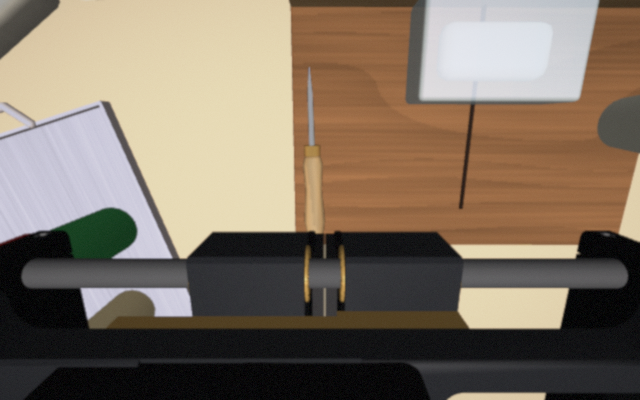

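```bash
python3 - <<'E'
from h import *
a=np.load('pics/top0.npz')['p'].astype(int);b=np.load('pics/a12.npz')['tp'].astype(int)
for n,(y0,y1,x0,x1) in dict(cup=(158,190,385,415),pick=(140,200,276,296),cans=(120,165,440,500),saw=(160,292,452,492),yellow=(240,305,385,448)).items():
    print(n,np.abs(a-b)[y0:y1,x0:x1].mean().round(1))
tool()
from rig import robot
print(robot.hand_in())
E
```

```text
cup 12.6
pick 36.1
cans 14.2
saw 14.2
yellow 15.5
t 19.9 tool slot-frame [[-187.9  174.3]] tipz 0.2428 toolx yaw rel board-y 0.0 F [-0.1 -0.8 -0.4]
the job is handed in; nothing more can be done
None
```

I turned the ice block about 85° clockwise by pushing its rear corner with the closed fingers. I then slid it along by its left end until it was centred, pushed it flat against the fence, drew the hand clear and handed the job in at 19.9 s.

**Last checks**
- **Position:** The top view puts the block's centre 1.3 mm to the right of the saw slot, within the 1 cm allowed. The long side is within about 0.2° of the fence.
- **Distance from fence:** The top view put the centre 53 mm before the fence, where 50 mm is expected. I read that as the camera's 2–3 mm error. On the last presses the hand stalled and the push force rose from about 0.4 N to 10 N, which shows the block was against the fence.
- **Flatness:** I judged flatness from the view and that press. The foot of the contact is hidden from the top camera, and I did not press each end of the block separately.
- **Other objects:** In the top-view comparison the cup, cans, saw and yellow block showed only the noise level (about 13–16). The pick scored higher (36), probably because the arm covered it in that view. The side and wrist pictures show it lying on its margin as before. I did not compare the bottles; the hand passed over them without a force rise.
- **Hand:** The fingertips were at z ≈ 0.24, beside the block's left end, with no contact force.

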